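# Catch the photometer cover and lower it shut

## Task

Close the blue cover of the loaded photometer without letting it slam: tip it forward past its balance so that it comes free and falls on its own, catch it on a finger while it is still well open and stop it there for a moment, then let it down gently on the finger until it is fully shut and move clear. Work only with light touches of the fingers: do not pinch the cover, do not shift or lift the photometer, and leave the bottle, the timer and the little box beside it alone.

Things in the scene. Friction and masses are not known exactly. Their poses are not given: they have to be found in the camera images.
- photometer: White bench photometer, housing 130 (x) by 170 (y) by 80 mm high, 2.5 kg, loose on rubber feet. Origin: centre of its underside; own x points from front to back (hinge side), y to its left, z up. Under the cover an open well with two cuvettes; display and flat keys on the left of its top (no function).
- cover (a joint): Angle of the blue cover, rad: 0 shut and level, 1.57 upright, 1.9 its rear stop; starts at 1.56 to 1.69. Hinge friction lets it stand anywhere from about 1.45 to 1.7. Tipped farther forward (surely below 1.3) it falls to the front by itself, weakly damped, shut after about 1.3 to 2 s at 1.4 to 1.9 rad/s: a slam (limit 0.8 rad/s). Holding its front edge up takes about 0.5 N.
- cover_hinge (a point): Middle of the cover's hinge line, fixed on the photometer 88 mm above its underside, 50 mm behind and 22 mm right of its origin; axes as the photometer's (hinge line along y). The hinge line runs in the middle of the cover's thickness.
- cover_edge (a point): Middle of the free front edge of the cover, a flat plate 142 mm from hinge line to this edge, 124 mm wide, 8 mm thick, 0.11 kg. Own x points from edge to hinge, z is the outer face's normal. Shut, its front 27 mm overhang the housing's front as a lip, underside 84 mm above the worktop, free underneath: a finger leaning towards the hinge can carry the lip all the way down.
- methylene: Brown glass bottle with black cap, 42 mm across, 99 mm high; origin at the centre of its underside. Leave alone.
- lab_timer: White and blue kitchen-style timer, 52 by 84 by 35 mm; origin at the centre of its underside. Leave alone.
- coverslips_2: Small white box with an orange lid, 31 by 31 by 16 mm; origin at the centre of its underside. Leave alone.

How it is judged:
By the outcome, as a careful person would: the job done as asked, in the order asked, and still so for the second after the job is handed in, with the robot touching nothing.
It also fails if it takes over 51 s, if anything falls off the work surface, if the arm or the gripper's body presses on something with over 40 N, if the wrist force passes 120 N, or if a joint passes its speed limit or range.

## Robot

A 6-joint arm with a two-finger parallel gripper is mounted at the origin on the work surface; the furniture and walls round the work are solid. World frame = base frame: x ahead of the robot, y to its left, z up, the work surface at z = 0. Lengths are in m, angles in rad, forces in N, time in s.
With the tool pointing down it reaches from about 0.25 to 0.8 m from the base axis. Payload 8.5 kg.
Tool frame: the origin (TCP) lies midway between the tips of the shut fingers; the grasp point (between the pads) lies 19 mm behind it (pinch_z is the distance from the TCP to the grasp point, in m); z points along the fingers, y is the line along which they close (so a half turn about z gives the same grasp; the last joint's range is limited). The gripper opens to 85 mm and grips with 20 to 120 N. Pads are 22 mm wide; open, the fingers measure 114 mm over their backs; the gripper's body (76 mm by 85 mm) begins 54 mm behind the grasp point. The pads swing forward as they close: fully open they stand 13 mm farther back than shut.
Start: joints at [-1.171, 0.238, -0.013, 1.319, 0, 1.571], TCP at [0.204, -0.484, 0.231] pointing down, gripper open.
Joint ranges: [-2.66, 2.66], [-1.03, 1.9], [-1.14, 1.46], [-1.82, 2.27], [-1.45, 1.34], [-3.14, 3.14]. Speed limits (rad/s): [2.22, 2.22, 2.79, 3.14, 3.14, 3.14].

## Interface

Orientations are given as a unit quaternion [x, y, z, w].
In Python, from plant import state, read_camera, finish_job, pinch_z gives the robot as it stands.
- The arm moves only by the shell command python3 -m pendant 'ROWS' [OPENING] [FORCE]. ROWS is text: rows parted by semicolons, each of 4 numbers parted by spaces: the shift along the tool's x, y, z in m, then the turn about the tool's z in units of 6 degrees (1.0 is 6 degrees). A call has 1 to 10 rows; each row is the pose to reach, as a shift and turn from the pose commanded when the call began, along the tool's axes at that moment; what a row does not reach only later rows make up. A row lasts 1/12 s, in which the tool goes at most 41.7 mm and 7.16 degrees, less where a joint would pass 70% of its speed; a pose out of reach is approached as far as the arm can. A call with a gripper value outside its range is refused whole. OPENING is the opening, from -1 (shut) to 1 (fully open), set as the call begins (- or left out, the last holds). The fingers move at their own pace and stop on an object; FORCE is the grip in N (left out, the last holds). Time passes only in rows, so rows that repeat a pose let the fingers close. It gives the time, the measured TCP pose, the force, the opening and the grip force at its end, in the units of the state.
- state(): the state, without advancing time (a new reading comes with each control period).
- read_camera(name): name is "scene" or "top" or "wrist"; returns a dict with "frame" (420x560x3 uint8, blue, green, red), "vfov" (degrees; the focal length in pixels is half the picture's height over the tangent of half this angle, whatever the lens; pixels are square), "cx", "cy" (the principal point, pixels), "rvec" (rotation vector, rad) and "tvec" (3), from world to camera coordinates, as OpenCV has them; the wrist camera has in their place "tool_from_camera" (4x4, takes a point from camera to tool coordinates, whose origin is the TCP and whose axes are the flange's). Camera axes: x right, y down, z forward; pixel columns grow to the right and rows downward; lengths in m; the calibration is good to about 2 mm. A picture is of the moment at which its call begins: read the wrist's pose just before it. There is no depth.
- finish_job(): hands the job in; it is judged then, once.
The state is a dict: "clock": time; "joint_positions": joint angles; "joint_vel": joint speeds; "joint_torque": joint torques, N m; "ee_pos": TCP position; "tool_rot": TCP orientation; "ft_force": force on the tool from outside, world axes, zero at the start; "torque": the same for the moment, N m; "grip_width": finger opening in m; "finger_force": force on a finger pad.
Only numpy, scipy, OpenCV 4.12 (cv2) and the standard library are available. Lean on these libraries where they do the work, as an engineer would, in place of code of your own. Each camera call takes 0.05 s, during which the arm holds its last target. There are 200 camera calls.

## Working session

There is one attempt and no reset: what is moved stays moved. The work goes in short steps, Python scripts to look and compute and a shell command to move; the robot and the scene stay as the last step left them, time stands still between calls to the robot, and variables do not carry over. Pictures are saved under pics/ and viewed, at most 10 in all, crops included, and the job is handed in when it is done.

```bash
mkdir -p pics; ls; python3 - <<'E'
from plant import state, read_camera, pinch_z
import cv2,numpy as np
print(state(),pinch_z)
for n in("scene","top"):
    c=read_camera(n);cv2.imwrite(f"pics/{n}0.png",c["frame"]);print({k:v for k,v in c.items() if k!="frame"})
E
```

```text
pics
{'clock': 0.0, 'joint_positions': array([-1.17097346e+00,  2.38789319e-01, -1.42757833e-02,  1.31925436e+00,
        4.32063177e-06,  1.57079102e+00]), 'joint_vel': array([-5.01942255e-04,  6.43391517e-04,  1.14000052e-03,  5.21116307e-05,
       -1.74970016e-03,  2.19837116e-04]), 'joint_torque': array([ 4.91584477e-03, -5.38777506e+01,  3.46439159e+01,  1.83633232e-02,
        2.78785537e-04,  2.51158292e-05]), 'ee_pos': array([ 0.20418461, -0.4831772 ,  0.2306648 ]), 'tool_rot': array([ 9.80083358e-01,  1.98585073e-01, -1.49114413e-04, -7.46828090e-04]), 'ft_force': array([ 0.82385828,  0.27943072, -0.01739282]), 'torque': array([-0.01172841, -0.00746595, -0.00586302]), 'finger_force': 0.0, 'grip_width': 0.08517173612307395} 0.0187
{'vfov': 45.16574094423997, 'cx': 280.20104507357644, 'cy': 205.8647473177491, 'rvec': array([ 0.53093092, -2.46004731,  1.43836251]), 'tvec': array([0.38399057, 0.20699751, 0.83918289])}
{'vfov': 43.75053004170897, 'cx': 289.18186763688817, 'cy': 211.68417685555238, 'rvec': array([ 2.14127147, -2.13788861,  0.1734317 ]), 'tvec': array([-0.08023765,  0.44002977,  0.9303194 ])}
```

View pics/scene0.png

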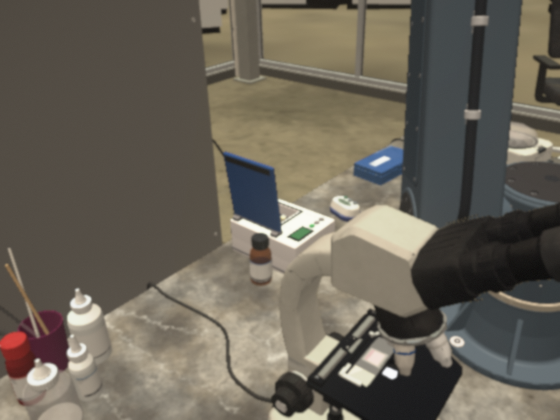

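View pics/top0.png

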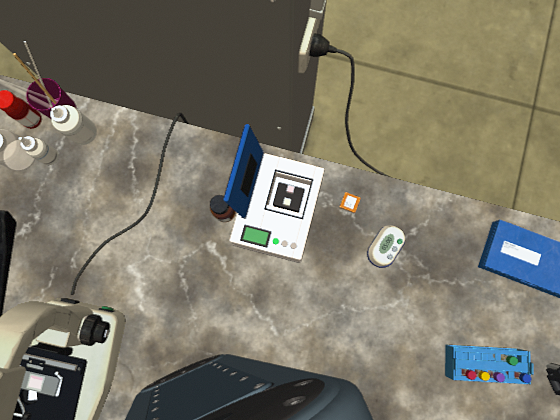

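```bash
python3 - <<'E'
import cv2
i=cv2.imread("pics/top0.png")[115:275,200:410]
cv2.imwrite("pics/top0c.png",cv2.resize(i,None,fx=3.75,fy=3.75,interpolation=cv2.INTER_CUBIC))
i=cv2.imread("pics/scene0.png")[140:290,210:370]
cv2.imwrite("pics/scene0c.png",cv2.resize(i,None,fx=4,fy=4,interpolation=cv2.INTER_CUBIC))
E
```

```text
(no output)
```

View pics/top0c.png

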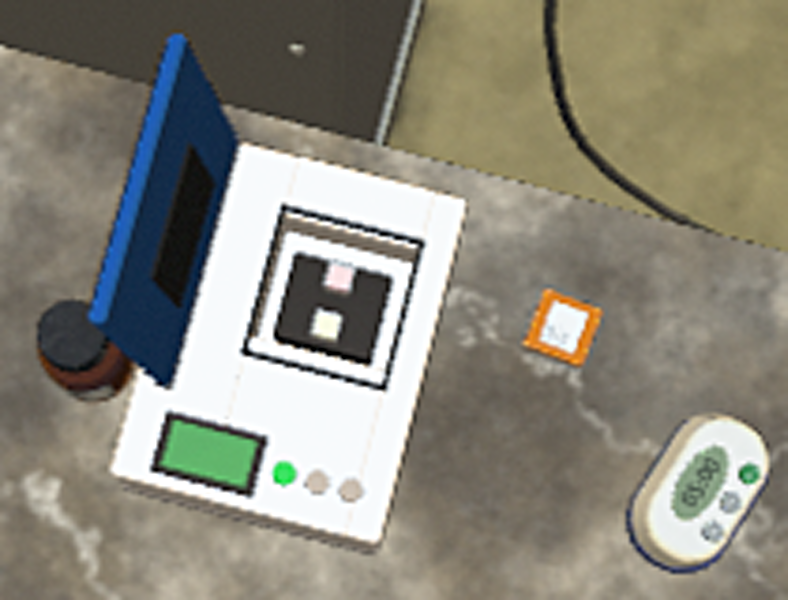

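View pics/scene0c.png

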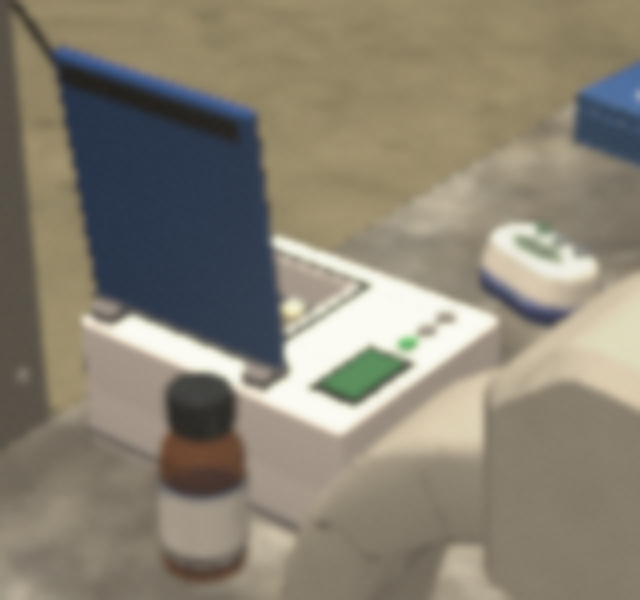

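```bash
cat >h.py <<'E'
import numpy as np,cv2
from plant import state, read_camera, pinch_z
from scipy.optimize import least_squares
from scipy.spatial.transform import Rotation as R
def cam(c):
    h=c["frame"].shape[0];f=h/2/np.tan(np.radians(c["vfov"])/2)
    return np.array([[f,0,c["cx"]],[0,f,c["cy"]],[0,0,1.]]),c["rvec"],c["tvec"]
def proj(c,P):
    K,r,t=cam(c);return cv2.projectPoints(np.array(P,float),r,t,K,None)[0][:,0]
def onz(c,uv,z):
    K,r,t=cam(c);M=cv2.Rodrigues(r)[0];d=M.T@np.linalg.inv(K)@np.array([*uv,1.]);o=-M.T@t
    return o+d*(z-o[2])/d[2]
E
python3 - <<'E'
from h import *
T=read_camera("top");S=read_camera("scene")
t=lambda u,v:np.array([200+u/3.75,115+v/3.75]); s=lambda u,v:np.array([210+u/4,140+v/4])
for p in [(467,200),(380,543),(112,472)]: print(onz(T,t(*p),.08))
tu=[t(467,200),t(380,543),t(112,472)]; tl=[(-.065,-.085),(-.065,.085),(.065,.085)]
su=[s(498,322),s(342,435)]; sl=[(-.065,.085),(.065,.085)]
def W(p,L):
    L=np.array(L,float);c,s_=np.cos(p[2]),np.sin(p[2])
    return np.c_[p[0]+c*L[:,0]-s_*L[:,1],p[1]+s_*L[:,0]+c*L[:,1],L[:,2]]
def cov(a,y,n):  # edge pts: n normal offset (outer + )
    return (.05-.142*np.cos(a)+n*np.sin(a),-.022+y,.088+.142*np.sin(a)+n*np.cos(a))
def res(p):
    r=[proj(T,W(p,[(*q,.08) for q in tl]))-tu, proj(S,W(p,[(*q,.08) for q in sl]))-su]
    a=p[3]
    r.append(proj(T,W(p,[cov(a,-.062,.004),cov(a,-.062,-.004),cov(a,.062,.004),cov(a,.062,-.004)]))-[t(170,38),t(187,40),t(92,318),t(107,322)])
    r.append(proj(S,W(p,[cov(a,-.062,.004),cov(a,.062,.004)]))-[s(58,52),s(257,118)])
    return np.concatenate(r).ravel()
o=least_squares(res,[.4,-.1,1.4,1.6],loss="soft_l1");print(o.x,np.round(res(o.x),1))
print("hinge",W(o.x,[(.05,-.022,.088)]))
for n,p in dict(bottlecap=((72,335),.099),box=((562,327),.016),timer=((700,490),.035)).items(): print(n,onz(T,t(*p[0]),p[1]))
print(o.x[:3].tolist())
E
```

```text
[ 0.51137733 -0.14237195  0.08      ]
[ 0.3485088  -0.10061889  0.08      ]
[0.38125601 0.02389023 0.08      ]
[ 0.44574452 -0.05830712  1.32379077  1.67023453] [-0.1 -0.5 -0.   0.6 -0.9  1.2  0.8 -1.2  0.  -0.5  0.1 -1.6  0.7 -1.
 -0.8  2.   0.3  2.2 -2.  -0.7 -1.2 -0.7]
hinge [[ 0.47930187 -0.01520371  0.088     ]]
bottlecap [0.44254304 0.04140279 0.099     ]
box [ 0.46159785 -0.19421565  0.016     ]
timer [ 0.37758609 -0.25785649  0.035     ]
[0.4457445159385093, -0.05830712350287047, 1.3237907714574242]
```

```bash
python3 - <<'E'
from h import *
c=read_camera("wrist");cv2.imwrite("pics/w0.png",c["frame"]);print(c["vfov"],c["cx"],c["cy"],c["tool_from_camera"])
for n in("scene","top"):print(n,proj(read_camera(n),[state()["ee_pos"],[.44,-.2,.25]]))
E
```

```text
71.61283358324602 276.6139677696695 208.87257050144558 [[ 1.29704952e-04 -9.61073944e-01 -2.76291255e-01  7.13082390e-02]
 [ 9.99999560e-01  3.81475597e-04 -8.57505827e-04  4.13394254e-04]
 [ 9.29524879e-04 -2.76291023e-01  9.61073570e-01 -1.41995418e-01]
 [ 0.00000000e+00  0.00000000e+00  0.00000000e+00  1.00000000e+00]]
scene [[450.28304601  99.35015084]
 [311.58938716 117.08650033]]
top [[576.50480917 355.6820952 ]
 [373.1596067  188.30068431]]
```

View pics/w0.png

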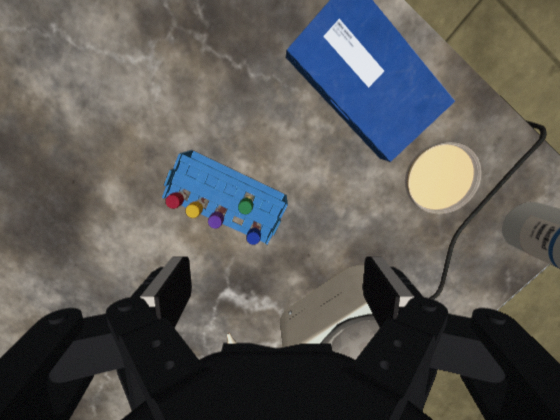

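```bash
cat >>h.py <<'E'
P=np.array([.44574,-.05831]);Y=1.32379   # photometer
def own2w(x,y): return P+R.from_euler("z",Y).as_matrix()[:2,:2]@[x,y]
def pose():
    s=state();M=R.from_quat(s["tool_rot"]).as_matrix();d=R.from_euler("z",-Y).as_matrix()
    e=d@(s["ee_pos"]-[*P,0]); f=d@s["ft_force"]
    return s,M,e,f   # e: own coords; f: own axes
def togo(xh,y,z):  # xh = distance in front of hinge line (own -x)
    s,M,e,f=pose();w=np.array([*own2w(.05-xh,y),z])
    t=M.T@(w-s["ee_pos"]);yaw=np.arctan2(M[1,0],M[0,0])
    print("t %.2f"%s["clock"],"front",np.round([.05-e[0],e[1],e[2]],4),"F own",np.round(f,2),"shift",np.round(t,4),"turn %.2f"%(-np.degrees(Y-yaw)/6),"grip %.4f"%s["grip_width"])
E
python3 - <<'E'
from h import *
togo(-.048,-.007,.34)
T=read_camera("top");t=lambda u,v:np.array([200+u/3.75,115+v/3.75])
print(own2w(.098,-.007),[onz(T,t(*p),z) for p,z in [((0,45),0),((60,60),0),((380,145),0)]for z in(0,)])
E
```

```text
t 0.35 front [0.5213 0.1302 0.2311] F own [-0.38  1.07 -1.6 ] shift [ 0.4525 -0.3717 -0.1087] turn -8.82 grip 0.0856
[0.47648876 0.03500406] [array([0.61398815, 0.09579616, 0.        ]), array([0.60589754, 0.06418511, 0.        ]), array([ 0.56038613, -0.10315278,  0.        ])]
```

```bash
python3 -m pendant '0 0 -0.04 0; 0.03 -0.025 -0.08 -1;0.45 -0.37 -0.109 -8.8;0.45 -0.37 -0.109 -8.8;0.45 -0.37 -0.109 -8.8;0.45 -0.37 -0.109 -8.8;0.45 -0.37 -0.109 -8.8;0.45 -0.37 -0.109 -8.8;0.45 -0.37 -0.109 -8.8;0.45 -0.37 -0.109 -8.8' -1 20; python3 -c "
from h import *
togo(-.048,-.007,.34)"
```

```text
clock: 1.23
ee_pos: [0.3725, -0.1614, 0.3251]
tool_rot: [0.788, 0.615, 0.0, 0.0]
ft_force: [1.7, -1.5, -1.0]
grip_width: -0.0001
finger_force: 0.0
t 1.23 front [0.1678 0.0458 0.3251] F own [-1.01 -1.96 -0.97] shift [ 0.2157  0.0532 -0.0149] turn 0.02 grip -0.0001
```

```bash
python3 -m pendant '0.04 0.01 -0.015 0;0.08 0.02 -0.015 0;0.12 0.03 -0.015 0;0.16 0.04 -0.015 0;0.19 0.05 -0.015 0;0.215 0.053 -0.01 0;0.215 0.053 0 0;0.215 0.053 0 0;0.215 0.053 0 0'; python3 -c "
from h import *
togo(-.048,-.007,.214)
T=read_camera('top');S=read_camera('scene')
a=cv2.resize(T['frame'][100:240,180:340],None,fx=2.5,fy=2.5);b=cv2.resize(S['frame'][40:260,180:380],None,fx=2,fy=2)
cv2.imwrite('pics/b.png',np.hstack([cv2.copyMakeBorder(a,0,440-350,0,0,0),b]))
"
```

```text
clock: 1.98
ee_pos: [0.4762, 0.0321, 0.3244]
tool_rot: [0.789, 0.614, -0.001, -0.0]
ft_force: [-0.5, 0.2, -0.1]
grip_width: -0.0002
finger_force: 0.0
t 1.98 front [-0.0451 -0.0074  0.3244] F own [ 0.03  0.53 -0.08] shift [ 0.0029 -0.0003  0.1104] turn -0.02 grip -0.0002
```

View pics/b.png

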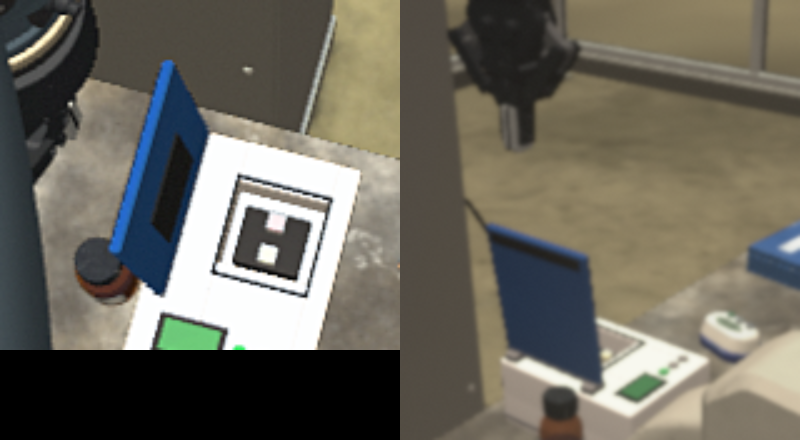

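```bash
python3 -m pendant '0.002 0 0.04 0;0.003 0 0.08 0;0.003 0 0.11 0;0.003 0 0.11 0;-0.005 0 0.11 0;-0.013 0 0.11 0;-0.021 0 0.11 0;-0.029 0 0.11 0;-0.035 0 0.11 0;-0.035 0 0.11 0'; python3 -c "
from h import *
togo(.024,-.007,.214)
T=read_camera('top');S=read_camera('scene')
a=cv2.resize(T['frame'][100:240,180:340],None,fx=2.5,fy=2.5);b=cv2.resize(S['frame'][40:260,180:380],None,fx=2,fy=2)
cv2.imwrite('pics/c.png',np.hstack([cv2.copyMakeBorder(a,0,440-350,0,0,0),b]))
"
```

```text
clock: 2.92
ee_pos: [0.468, -0.0033, 0.2156]
tool_rot: [0.79, 0.613, 0.0, 0.001]
ft_force: [-0.5, 0.7, -0.5]
grip_width: 0.0002
finger_force: 0.0
t 2.92 front [-0.0088 -0.0082  0.2156] F own [ 0.55  0.67 -0.46] shift [-0.0328 -0.001   0.0016] turn -0.04 grip 0.0002
```

View pics/c.png

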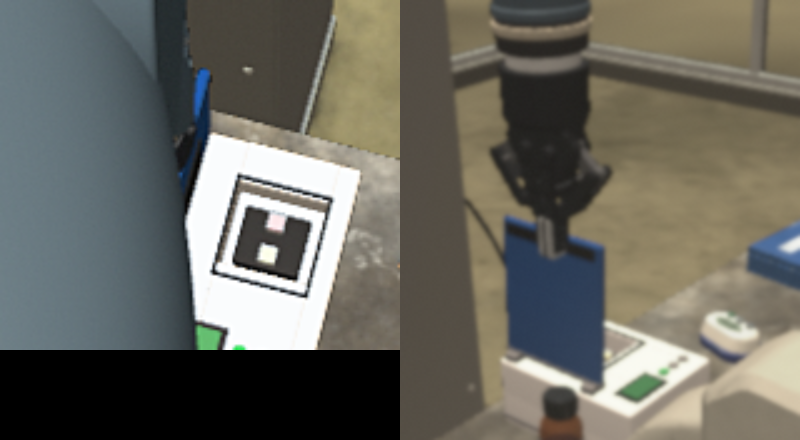

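```bash
cat >>h.py <<'E'
def ang(c,uv,y,n=.004):  # angle from an edge corner seen in a camera
    def r(a):
        o=np.array([*own2w(.05-.142*np.cos(a[0])+n*np.sin(a[0]),-.022+y),.088+.142*np.sin(a[0])+n*np.cos(a[0])])
        return (proj(c,[o])[0]-uv)
    s=least_squares(r,[1.2]);return s.x[0],np.round(s.fun,1)
E
python3 -c "
from h import *
S=read_camera('scene');T=read_camera('top')
print(ang(S,[233.5,148.5],-.062),ang(S,[282,162.5],.062),ang(T,[180+205/2.5,100+71/2.5],-.062,0))
print(ang(S,[210+58/4,140+13],-.062),ang(S,[210+257/4,140+118/4],.062))"
```

```text
(np.float64(1.4695470510851063), array([-0.5, -1.4])) (np.float64(1.4897258263647537), array([0.4, 0.9])) (np.float64(1.5133784585561634), array([ 0.2, -0.9]))
(np.float64(1.6483438413451996), array([-0.9, -1.4])) (np.float64(1.6620201972105755), array([-0.7, -1. ]))
```

```bash
python3 -m pendant '-0.011 0 0 0;-0.022 0 0 0;-0.033 0 0 0;-0.033 0 -0.036 0;-0.062 0 -0.041 0;-0.097 0 -0.03 0;-0.119 0 -0.002 0;-0.121 0 0.034 0;-0.121 0 0.036 0;-0.121 0 0.036 0'; python3 -c "
from h import *
togo(.111,-.007,.178)
T=read_camera('top');S=read_camera('scene')
a=cv2.resize(T['frame'][100:240,180:340],None,fx=2.5,fy=2.5);b=cv2.resize(S['frame'][40:260,180:380],None,fx=2,fy=2)
cv2.imwrite('pics/d.png',np.hstack([cv2.copyMakeBorder(a,0,440-350,0,0,0),b]))
"
```

```text
clock: 3.95
ee_pos: [0.4364, -0.1195, 0.1778]
tool_rot: [0.79, 0.613, -0.001, -0.002]
ft_force: [-0.0, -0.1, 0.2]
grip_width: -0.0002
finger_force: 0.0
t 3.95 front [ 0.1117 -0.0059  0.1778] F own [-0.08  0.03  0.16] shift [ 0.0007  0.0011 -0.0002] turn -0.04 grip -0.0002
```

View pics/d.png

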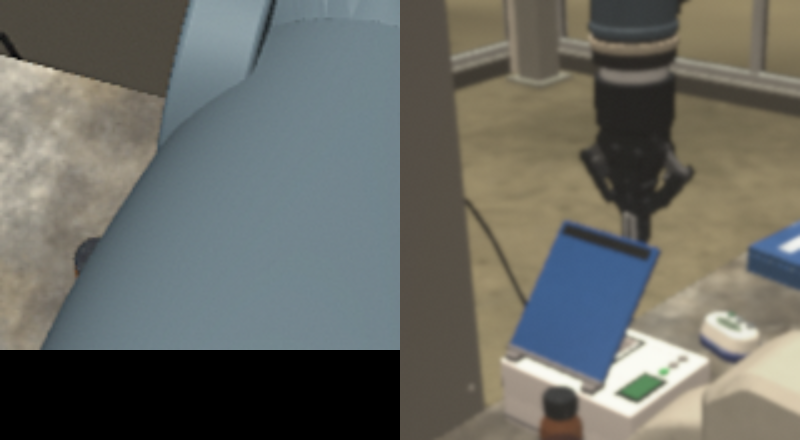

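```bash
cat >>h.py <<'E'
def fit(name="scene",show=False):
    c=read_camera(name);hsv=cv2.cvtColor(c["frame"],cv2.COLOR_BGR2HSV)
    m=cv2.inRange(hsv,(100,110,30),(125,255,255));m[:,330:]=0;m[250:]=0;m[:,:215]=0
    best=[]
    for a in np.arange(-.04,1.7,.01):
        q=np.zeros_like(m)
        pts=[]
        for L in (.012,.142):
            for y in(-.084,.04):
                for n in(-.004,.004):
                    pts.append([*own2w(.05-L*np.cos(a)+n*np.sin(a),y),.088+L*np.sin(a)+n*np.cos(a)])
        cv2.fillConvexPoly(q,cv2.convexHull(np.int32(np.round(proj(c,pts)*16)).reshape(-1,1,2)),255,shift=4)
        best.append((np.sum((q>0)&(m>0))/np.sum((q>0)|(m>0)),a))
    return max(best)
E
python3 -m pendant '0 0 0 0;0 0 0 0;0 0 0 0;0 0 0 0;0 0 0 0;0 0 0 0' >/dev/null
python3 -c "
from h import *
S=read_camera('scene')
print(fit());togo(.111,-.007,.178)
print(fit());togo(.111,-.007,.178)
print('prev',ang(S,[263,151.5],-.062),ang(S,[309,165],.062))"
```

```text
(np.float64(0.7951246233908518), np.float64(0.7700000000000001))
t 4.65 front [ 0.1108 -0.0077  0.1788] F own [-2.06 -0.79  1.72] shift [-0.0002 -0.0007  0.0008] turn -0.02 grip 0.0002
(np.float64(0.7963825705672787), np.float64(0.7700000000000001))
t 4.70 front [ 0.1108 -0.0075  0.1787] F own [-0.88 -1.13  1.22] shift [-0.0002 -0.0005  0.0007] turn -0.02 grip 0.0000
prev (np.float64(0.7961873095821503), array([ 0.4, -0.5])) (np.float64(0.8673640583498995), array([ 0.7, -1. ]))
```

```bash
python3 -m pendant '-0.003 0 0.003 0;-0.0058 0 0.0063 0;-0.0086 0 0.0095 0;-0.0114 0 0.0127 0;-0.0142 0 0.0164 0;-0.017 0 0.0203 0;-0.0197 0 0.0242 0;-0.0222 0 0.0283 0;-0.0246 0 0.0325 0;-0.0267 0 0.0365 0' |head -1; python3 -c "
from h import *
for i in range(3):
  print(fit());togo(.1375,-.007,.1415)"
```

```text
clock: 5.53
(np.float64(0.8346407279573267), np.float64(0.4300000000000001))
t 5.58 front [ 0.1382 -0.0072  0.1411] F own [-4.03 -1.94 -0.12] shift [ 0.0007 -0.0002 -0.0004] turn -0.03 grip 0.0003
(np.float64(0.8337555414819506), np.float64(0.4100000000000001))
t 5.63 front [ 0.138  -0.0073  0.1415] F own [-3.17 -1.61  1.51] shift [ 0.0005 -0.0003  0.    ] turn -0.03 grip -0.0002
(np.float64(0.8347989949748744), np.float64(0.4300000000000001))
t 5.68 front [ 0.1378 -0.0073  0.1419] F own [-2.92 -1.67  1.18] shift [ 0.0003 -0.0003  0.0004] turn -0.03 grip 0.0001
```

```bash
python3 -c "
from h import *
S=read_camera('scene');print(proj(S,[state()['ee_pos']]))
cv2.imwrite('pics/e.png',cv2.resize(S['frame'][110:250,210:370],None,fx=4.2,fy=4.2,interpolation=cv2.INTER_CUBIC))
togo(.1375,-.007,.1415)"
```

```text
[[305.21456356 175.56478875]]
t 5.73 front [ 0.1377 -0.0073  0.1421] F own [-3.73 -1.19  0.76] shift [ 0.0002 -0.0003  0.0006] turn -0.03 grip 0.0002
```

View pics/e.png

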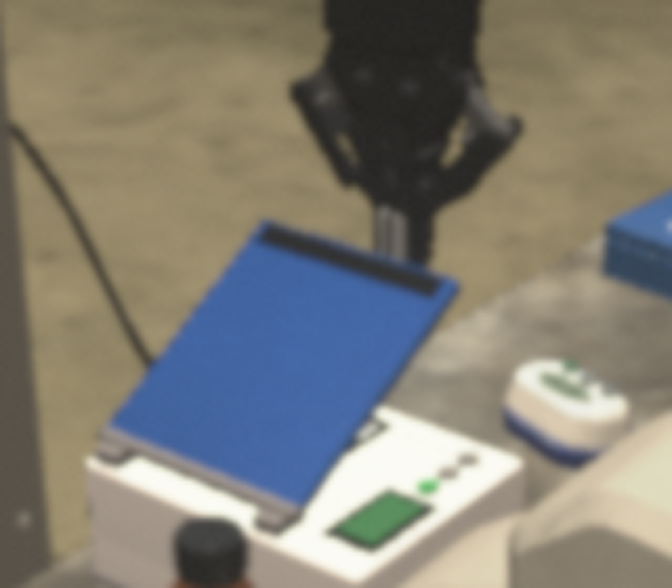

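```bash
python3 -c "
from h import *
S=read_camera('scene')
print(ang(S,[272.6,162.9],-.062),ang(S,[319,177.4],.062))
for a in(.42,.46,.5):
  pts=[[*own2w(.05-.142*np.cos(a)+.004*np.sin(a),y),.088+.142*np.sin(a)+.004*np.cos(a)] for y in(-.084,.04)]
  print(a,proj(S,pts).round(1).tolist())
togo(.1375,-.007,.13)"
```

```text
(np.float64(0.46657348402639065), array([ 0.3, -0.1])) (np.float64(0.48683634163231654), array([ 1. , -0.4]))
0.42 [[273.9, 164.8], [321.2, 180.0]]
0.46 [[273.0, 163.0], [320.5, 178.1]]
0.5 [[272.1, 161.3], [319.7, 176.4]]
t 5.78 front [ 0.1377 -0.0074  0.1422] F own [-3.8  -0.8   0.73] shift [ 0.0002 -0.0004  0.0122] turn -0.02 grip -0.0002
```

```bash
python3 -m pendant '-0.001 0 0.0022 0;-0.0021 0 0.0046 0;-0.0031 0 0.007 0;-0.0041 0 0.0093 0;-0.005 0 0.0116 0;-0.005 0 0.0116 0'|head -1 ; cat >>h.py <<'E'
def look(n=4):
    F=[];a=[]
    for i in range(n):
        a.append(fit()[1]);F.append(pose()[3])
    print("ang",np.round(a,2),"F mean",np.mean(F,0).round(2));togo(.1,-.007,.1)
E
python3 -c "
from h import *
look()"
```

```text
clock: 6.28
ang [0.35 0.35 0.35 0.35] F mean [-5.47  0.02  1.75]
t 6.48 front [ 0.1429 -0.0074  0.1304] F own [-5.77 -0.88  1.18] shift [ 0.043  -0.0005  0.0304] turn -0.02 grip 0.0001
```

```bash
python3 -m pendant '-0.0011 0 0.0023 0;-0.0021 0 0.0045 0;-0.003 0 0.0068 0;-0.0038 0 0.009 0;-0.0045 0 0.0113 0;-0.005 0 0.0135 0;-0.005 0 0.0135 0'|head -1 ; python3 -c "
from h import *
look()"
```

```text
clock: 7.07
ang [0.27 0.27 0.27 0.27] F mean [-4.54 -0.54  0.86]
t 7.27 front [ 0.1478 -0.0073  0.1169] F own [-4.7  -1.37  0.41] shift [ 0.0478 -0.0004  0.0168] turn -0.02 grip -0.0001
```

```bash
python3 -m pendant '-0.0008 0 0.0022 0;-0.0015 0 0.0044 0;-0.0021 0 0.0066 0;-0.0027 0 0.0088 0;-0.0032 0 0.011 0;-0.0036 0 0.013 0;-0.0039 0 0.015 0;-0.0039 0 0.015 0'|head -1 ; python3 -c "
from h import *
look()"
```

```text
clock: 7.93
ang [0.15 0.15 0.15 0.15] F mean [-2.67 -0.55 -0.38]
t 8.13 front [ 0.1514 -0.0073  0.1021] F own [-2.49  0.91 -0.67] shift [ 0.0514 -0.0004  0.0021] turn -0.02 grip 0.0002
```

```bash
python3 -m pendant '-0.0003 0 0.0018 0;-0.0006 0 0.0036 0;-0.0008 0 0.0054 0;-0.001 0 0.0072 0;-0.0011 0 0.009 0;-0.0012 0 0.0108 0;-0.0012 0 0.0108 0'|head -1 ; python3 -c "
from h import *
look()"
```

```text
clock: 8.72
ang [0.08 0.08 0.08 0.08] F mean [-5.12 -0.06  0.29]
t 8.92 front [ 0.1528 -0.0073  0.0913] F own [-5.74  1.    0.13] shift [ 0.0528 -0.0004 -0.0087] turn -0.03 grip 0.0001
```

```bash
python3 -m pendant '-0.0002 0 0.0018 0;-0.0004 0 0.0036 0;-0.0006 0 0.0054 0;-0.0007 0 0.0072 0;-0.0008 0 0.009 0;-0.0008 0 0.0105 0;-0.0008 0 0.0105 0'|head -1 ; python3 -c "
from h import *
look()"
```

```text
clock: 9.5
ang [-0.01 -0.01 -0.01 -0.01] F mean [-5.12 -0.05 -0.34]
t 9.70 front [ 0.1536 -0.0073  0.0806] F own [-4.41  0.33 -0.73] shift [ 0.0536 -0.0004 -0.0194] turn -0.02 grip 0.0003
```

```bash
python3 -m pendant '0 0 0.0012 0;0 0 0.0024 0;0 0 0.0036 0;0 0 0.0048 0;0 0 0.006 0;0 0 0.006 0'|head -1 ; python3 -c "
from h import *
look()"
```

```text
clock: 10.2
ang [-0.04 -0.04 -0.04 -0.04] F mean [-5.95  0.36 -0.84]
t 10.40 front [ 0.1537 -0.0073  0.0746] F own [-5.35  0.36 -1.05] shift [ 0.0537 -0.0005 -0.0254] turn -0.02 grip -0.0003
```

```bash
sed -i 's/np.arange(-.04,1.7/np.arange(-.2,1.7/' h.py; python3 -m pendant '0 0 0.001 0;0 0 0.002 0;0 0 0.003 0;0 0 0.004 0;0 0 0.005 0;0 0 0.005 0'|head -1 ; python3 -c "
from h import *
look()
S=read_camera('scene')
cv2.imwrite('pics/f.png',cv2.resize(S['frame'][110:250,210:370],None,fx=4.2,fy=4.2,interpolation=cv2.INTER_CUBIC))
"
```

```text
clock: 10.9
ang [-0.06 -0.06 -0.06 -0.06] F mean [-5.38 -0.29  2.93]
t 11.10 front [ 0.1537 -0.0079  0.07  ] F own [-5.17 -0.62  2.88] shift [ 0.0537 -0.001  -0.03  ] turn -0.03 grip -0.0001
```

View pics/f.png

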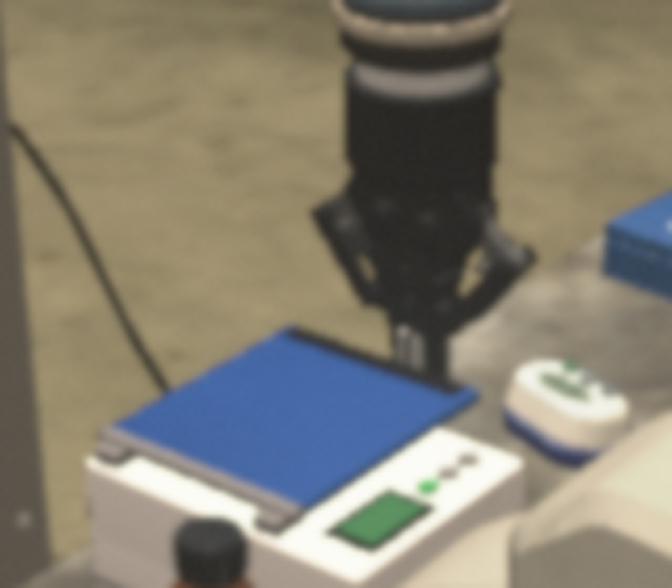

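```bash
python3 -m pendant '-0.001 0 0 0;-0.003 0 0 0;-0.007 0 0 0;-0.015 0 0 0;-0.028 0 -0.005 0;-0.03 0 -0.035 0;-0.035 0 -0.07 0;-0.05 0 -0.11 0;-0.08 0 -0.14 0;-0.1 0 -0.15 0'|head -2 ;python3 -m pendant '0 0 0 0;0 0 0 0;0 0 0 0;0 0 0 0;0 0 0 0;0 0 0 0' >/dev/null; python3 -c "
from h import *
look()
S=read_camera('scene')
a=cv2.imread('pics/scene0.png').astype(int)
d=np.abs(S['frame'].astype(int)-a).max(2)
print('housing side/keys diff',d[225:262,236:285].mean().round(1),d[215:240,290:325].mean().round(1),'bottle',d[235:285,248:272].mean().round(1),'timer',d[193:222,328:362].mean().round(1))
def shift(y0,y1,x0,x1):
  g=lambda i:np.float32(cv2.cvtColor(np.uint8(i),cv2.COLOR_BGR2GRAY)[y0:y1,x0:x1])
  return cv2.phaseCorrelate(g(a),g(S['frame']))
print(shift(228,262,234,285),shift(215,245,285,330))"
```

```text
clock: 11.98
ee_pos: [0.4037, -0.2596, 0.2242]
ang [-0.06 -0.06 -0.06 -0.06] F mean [ 0.13 -0.16 -0.11]
t 12.68 front [ 0.2531 -0.0071  0.2196] F own [-0.48 -0.92 -0.09] shift [ 0.1531 -0.0003  0.1196] turn -0.02 grip 0.0003
housing side/keys diff 7.5 24.7 bottle 1.5 timer 1.4
((0.19452239426662743, -0.09872146856619324), 0.8038845370090547) ((0.679754168804724, 0.5006495306930638), 0.667142416636149)
```

```bash
python3 -c "
from plant import finish_job
print(finish_job())"
```

```text
the job is handed in; nothing more can be done
None
```

The job is handed in at about 12.7 s of the 51 s. The cover was tipped until it fell on its own, caught on a finger at about 0.8 rad, held there for at least 0.7 s, then lowered until it was shut. The arm is clear, the last camera check showed the bottle and timer unmoved and no clear sign that the photometer shifted, and the little box was not checked again.

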